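# Set the dough portioner's length stop on its gauge block

### The job

Set the length stop of the dough portioner to the gauge block. The stop's handle has slack in it, so first draw the stop back by its handle until the gap is a good two centimetres wider than the block is long, lay the block flat in the gap with its long side running from the stop to the gate, let go of it, and then bring the stop up by its handle from the open side until all the slack is out and the block is nipped snugly but gently between the stop and the anvil plate on the gate. Let go of the handle so that it stays like that, and leave the other things on the table alone.

Things in the scene. Friction and masses are not known exactly. Their poses are not given: they have to be found in the camera images.
- portioner: The fixed dough portioner: a flat steel bed 160 mm (its x) by 280 mm (its y), top face 20 mm above the table. The origin is on the table, 10 mm in y from the middle of the bed (bed runs from y = -150 to +130 mm). z up; y is the sliding direction and points from the stop to the gate.
- gate_face (a point): Foot of the gate's face, mid-width, at the bed's top. Gate: fixed steel plate 130 mm wide, 45 mm high, facing the portioner's -y (blade bar behind, 65 mm high). On it is screwed an anvil plate, 100 mm wide, 38 mm high, its face 1 to 9 mm proud of this point towards the stop: it differs each time, is not measured, does not give; find it by feel. Axes as the portioner's.
- stop_face (a point): A point on the middle of the length stop's face, 15 mm above the bed. The stop is an aluminium carriage 90 mm wide (x) and 97 mm long (from its face towards -y); face plate 35 mm high and 12 mm thick, the rest 25 mm high. It slides in y only; about 3 N moves it and it stays where it is left. Axes as the portioner's.
- stop (a joint): The distance in m from the gate_face point to the stop's face (0 to 0.095). It grows as the stop is drawn back, away from the gate. With the gauge block properly nipped it reads 0.051 to 0.059, depending on the anvil plate; drawn back far enough it reads 0.072 or more.
- handle_grip (a point): Grip point on the handle, on its axis, 60 mm above the bed and 18 mm below the handle's top. The handle is an upright black block 36 mm (x) by 24 mm (y) by 40 mm high, standing on a short neck over the stop, its top 78 mm and its underside 38 mm above the bed. Axes as the portioner's. Depending on the slack it lies 64 to 56 mm behind the stop's face.
- handle (a joint): The slack: how far in m the handle has shifted on the stop towards the gate, 0 to 0.008. At 0 it draws the stop back, at 0.008 it pushes the stop towards the gate; in between it moves alone against about 1 N and stays where it is left.
- gauge_center (a point): Centre of the loose gauge block, half-way up: a plain bright steel block, 30 mm (x) by 50 mm (y, the gauge length) by 30 mm high, about 0.35 kg (it takes 1 to 4 N to slide it along), lying flat on the table beside the portioner, two dark dots on its top along its length. Press it between stop and anvil plate with about 5 to 12 N; over 25 N spoils the setting.
- steamer: Bystander: round bamboo steamer basket, 190 mm across, 60 mm high; origin under its centre.
- bowl: Bystander: small steel bowl, 100 mm across, 40 mm high; origin under its centre.
- pot: Bystander: steel pot, 100 mm across, 75 mm high; origin under its centre.
- scraper: Bystander: flat white dough scraper, 100 by 140 by 5 mm; origin under its centre.

How it is judged:
On the way, in this order (a step that is already met when the one before it is completed fails the run):
1. The stop is drawn back until it stands at least 66 mm from the gate, before the block is in it (value of joint stop above 0.066 m and not (horizontal distance between gauge_center and gate_face below 0.06 m)), for 0.1 s.
2. The block lies flat in the gap, lengthwise, let go, while the stop still stands open (at least 61 mm from the gate) (x of gauge_center in the frame of gate_face between -0.025 and 0.025 m and z of gauge_center in the frame of gate_face below 0.018 m and angle between gauge_center's own z axis and vertical below 0.1 rad and value of joint stop above 0.061 m and y of gauge_center in the frame of gate_face between -0.06 and -0.0245 m and angle between the y axis of gauge_center and the y axis of gate_face, either way round below 0.3 rad and contact force between the fingers and gauge below 0.2 N), for 0.1 s.
3. The stop is pressed on the block with more than 4 N and has come to a stand, the handle's slack taken up towards the gate (contact force between stop and gauge above 4 N and value of joint handle above 0.0055 m and velocity of joint stop above -0.0015 m/s), for 0.1 s.
At the end, for the whole second after the job is handed in: The block lies flat and square (within 0.06 rad) against the anvil plate (its centre 24.5 to 35.5 mm from the gate), within 25 mm of the gate's middle; the stop still nips it (over 0.5 N); the handle's slack is still taken up towards the gate (handle joint over 5.5 of 8 mm); all at rest and let go (x of gauge_center in the frame of gate_face between -0.025 and 0.025 m and z of gauge_center in the frame of gate_face below 0.018 m and angle between gauge_center's own z axis and vertical below 0.1 rad and contact force between stop and gauge above 0.5 N and value of joint handle above 0.0055 m and y of gauge_center in the frame of gate_face between -0.0355 and -0.0245 m and angle between the y axis of gauge_center and the y axis of gate_face, either way round below 0.06 rad and linear speed of gauge below 0.01 m/s); the robot touches nothing.
It fails at once if The stop presses the block with more than 25 N (contact force between stop and gauge above 25 N).
It fails at once if The steamer is shifted by more than 20 mm (distance of steamer from where it was at the start of the episode above 0.02 m).
It fails at once if The bowl is shifted by more than 20 mm (distance of bowl from where it was at the start of the episode above 0.02 m).
It fails at once if The pot is shifted by more than 20 mm (distance of pot from where it was at the start of the episode above 0.02 m).
It fails at once if The scraper is shifted by more than 20 mm (distance of scraper from where it was at the start of the episode above 0.02 m).
It also fails if it takes over 69 s, if anything falls off the work surface, if the arm or the gripper's body presses on something with over 40 N, if the wrist force passes 120 N, or if a joint passes its speed limit or range.

### The arm

A 6-joint arm with a two-finger parallel gripper is mounted at the origin on the work surface. World frame = base frame: x ahead of the robot, y to its left, z up, the work surface at z = 0. Lengths are in m, angles in rad, forces in N, time in s.
With the tool pointing down it reaches from about 0.25 to 0.725 m from the base axis. Payload 4 kg.
Tool frame: the origin (TCP) lies between the finger pads; the fingertips stand 11 mm ahead of it and the grasp point (between the pads) lies 8 mm behind it (bot.tip_extent is the distance from the TCP to the fingertips, in m); z points along the fingers, y is the line along which they close (so a half turn about z gives the same grasp; the last joint's range is limited). The gripper opens to 85 mm and grips with 20 to 120 N. Pads are 22 mm wide; open, the fingers measure 114 mm over their backs; the gripper's body (76 mm by 85 mm) begins 54 mm behind the grasp point. The pads swing forward as they close: fully open they stand 13 mm farther back than shut.
Start: joints at [1.137, 0.241, 0.005, 1.335, 0, 1.571], TCP at [0.21, 0.454, 0.242] pointing down, gripper open.
Joint ranges: [-2.72, 2.72], [-1.05, 1.87], [-1.09, 1.28], [-1.99, 2.15], [-1.42, 1.44], [-3.14, 3.14]. Speed limits (rad/s): [2.79, 2.79, 3.14, 3.14, 3.14, 3.14].

### API

Orientations are given as a unit quaternion [x, y, z, w].
In Python, from workcell import bot gives the robot as it stands. The module is installed in compiled form; this text tells all that it offers.
- The arm moves only by the tool drive_tool, never from a script. Its argument "rows" is a list of rows, each an object of numbers: "dx", "dy", "dz": the shift along the tool's x, y, z in units of 50 mm (1.0 is 50 mm); "wx", "wy", "wz": the turn, a rotation vector about the tool's x, y, z in units of 5 degrees (1.0 is 5 degrees); "hand": the finger opening in mm, from 0 to 85.4. A call has 1 to 20 rows; each row is the pose to reach, as a shift and turn from the pose commanded when the call began, along the tool's axes at that moment; what a row does not reach only later rows make up. A row lasts 1/10 s, in which the tool goes at most 50 mm and 8.59 degrees, less where a joint would pass 70% of its speed; a pose out of reach is approached as far as the arm can. A call with a gripper value outside its range is refused whole. The fingers move at their own pace and stop on an object; the grip force is fixed at half the most. Time passes only in rows, so rows that repeat a pose let the fingers close. It gives the time, the measured TCP pose, the force, the opening and the grip force at its end, in the units of the state.
- bot.get_obs(): the state, without advancing time (a new reading comes with each control period).
- bot.camera(name): name is "side" or "top"; returns the picture (400x640x3 uint8, red, green, blue); there is no depth.
- bot.get_calibration(name): a dict with "vfov" (degrees; the focal length in pixels is half the picture's height over the tangent of half this angle, whatever the lens; pixels are square), "cx", "cy" (the principal point, pixels), "k1" (the pictures are not rectified: a ray, as slopes to the right and down, at radius r is drawn at 1 + k1 r^2 times it, then the intrinsics apply), "origin" and "rotation" of the camera in the world. Camera axes: x right, y up, looking along -z (the intrinsics and any distortion apply to the point x, -y, -z); pixel columns grow to the right and rows downward; lengths in m; the calibration is good to about 2 mm. A picture is of the moment at which its call begins. get_calibration takes no time and is no camera call.
- bot.job_done(): hands the job in; it is judged then, once.
Trained networks look in the newest picture that a camera, given by its name, has taken for a name from the list of things; names that differ only in an ending like _2 or _b are one class to them, and where a whole thing is asked for, a point or a joint stands for the part that bears it (a point fixed in the world has none). Each returns a list of dicts, best first, with "score" (0 to 1); they miss things now and then, are a little off and sometimes report something else, mostly with a low value. They report only what shows in the picture. A call takes as long as a camera call.
- bot.look_for(camera, thing): "extent" ([centre column, centre row, width, height] in pixels, round what is visible of it).
- bot.outline_of(camera, thing): "region" (400x640 bool, what is visible of it) and "extent" ([centre column, centre row, width, height] in pixels, round what is visible of it).
The state is a dict: "clock": time; "joint_pos": joint angles; "joint_vel": joint speeds; "tau": joint torques, N m; "eef_pos": TCP position; "tool_rot": TCP orientation; "ft_force": force on the tool from outside, world axes, zero at the start; "ft_torque": the same for the moment, N m; "grip_width": finger opening in m; "grasp_force": force on a finger pad.
Only numpy, scipy, OpenCV 4.12 (cv2) and the standard library are available. Lean on these libraries where they do the work, as an engineer would, in place of code of your own. Each camera call takes 0.05 s, during which the arm holds its last target. There are 200 camera calls.

## Working session

There is one attempt and no reset: what is moved stays moved. The work goes in short steps, Python scripts to look and compute and a tool call to move; the robot and the scene stay as the last step left them, time stands still between calls to the robot, and variables do not carry over. Pictures are saved under pics/ and viewed, at most 12 in all, crops included, and the job is handed in when it is done.

Besides the shell and the picture viewer there is one more tool, called after ">>>" as name([rows], argument=value, ...), one row to a line, values as JSON. drive_tool: Moves the arm, as the interface text tells. Its arguments: {"type":"object","properties":{"rows":{"type":"array","items":{"type":"object","properties":{"dx":{"type":"number"},"dy":{"type":"number"},"dz":{"type":"number"},"wx":{"type":"number"},"wy":{"type":"number"},"wz":{"type":"number"},"hand":{"type":"number"}}}}},"required":["rows"]}

```bash
mkdir -p pics; cat > h.py <<'E'
import numpy as np, cv2
from workcell import bot
def K(name):
    c=bot.get_calibration(name); f=200/np.tan(np.radians(c['vfov'])/2)
    return c,f
def ray(name,u,v):
    c,f=K(name); xd=np.array([(u-c['cx'])/f,(v-c['cy'])/f]); x=xd.copy()
    for _ in range(20): x=xd/(1+c['k1']*(x@x))
    d=np.array(c['rotation'])@np.array([x[0],-x[1],-1.]); return np.array(c['origin']),d
def at(name,u,v,z):
    o,d=ray(name,u,v); return o+d*(z-o[2])/d[2]
def proj(name,P):
    c,f=K(name); q=np.array(c['rotation']).T@(np.array(P)-np.array(c['origin'])); x=np.array([q[0],-q[1]])/-q[2]
    x=x*(1+c['k1']*(x@x)); return np.array([c['cx'],c['cy']])+f*x
def snap(name,fn):
    im=np.array(bot.camera(name)); cv2.imwrite('pics/'+fn,im[:,:,::-1]); return im
E
python3 - <<'E'
from h import *
np.set_printoptions(precision=4,suppress=True)
for n in('top','side'):
    snap(n,n+'0.png'); c,f=K(n); print(n,f,c['origin'],np.array(c['rotation'])[:,2])
    for t in('portioner','stop_face','handle_grip','gauge_center','steamer','bowl','pot','scraper'):
        print(t,[(round(r['score'],2),np.round(r['extent'],1).tolist()) for r in bot.look_for(n,t)[:2]])
o=bot.get_obs(); print(o['clock'],o['eef_pos'],o['tool_rot'],o['ft_force'],o['grip_width'])
E
```

```text
Traceback (most recent call last):
IndexError: too many indices for array: array is 1-dimensional, but 2 were indexed
```

View pics/top0.png

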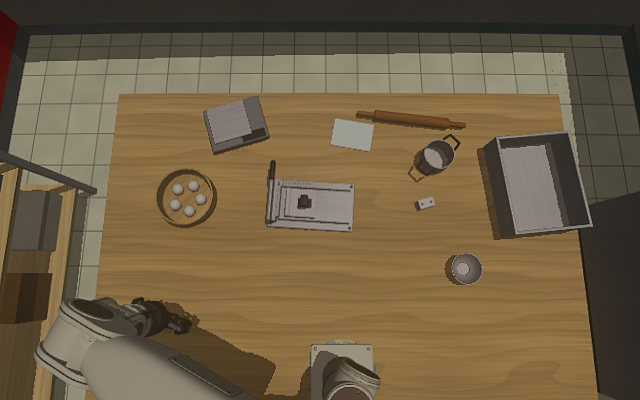

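The top picture shows the portioner at about (312,205) with its gate on the left at x≈275. The handle is at (304,202), the gauge block at (425,203), and the pot at (437,155). The rotation is evidently a quaternion.

```bash
sed -i "s/np.array(c\['rotation'\])/R.from_quat(c['rotation']).as_matrix()/; 1a from scipy.spatial.transform import Rotation as R" h.py; python3 - <<'E'
from h import *
np.set_printoptions(precision=4,suppress=True)
for n in('top','side'):
    snap(n,n+'1.png'); c,f=K(n); print(n,f,c['origin'],c['rotation'])
    for t in('portioner','stop_face','handle_grip','gauge_center','steamer','bowl','pot','scraper'):
        print(t,[(round(r['score'],2),np.round(r['extent'],1).tolist()) for r in bot.look_for(n,t)[:2]])
o=bot.get_obs(); print(o['clock'],o['eef_pos'],o['tool_rot'],o['ft_force'],o['grip_width'])
im=cv2.imread('pics/top1.png')[150:250,250:450]; cv2.imwrite('pics/c1.png',cv2.resize(im,None,fx=4,fy=4,interpolation=cv2.INTER_CUBIC))
print(at('top',342,370,0.0))
E
```

```text
top 380.98167952595304 [0.3068 0.0744 1.2614] [ 0.0749 -0.0708 -0.703   0.7036]
portioner [(0.91, [311.4, 197.2, 90.5, 74.8])]
stop_face [(0.66, [300.9, 202.4, 32.0, 30.9]), (0.32, [426.8, 202.3, 13.8, 15.0])]
handle_grip [(0.44, [304.0, 201.9, 4.4, 10.3])]
gauge_center [(0.69, [426.6, 202.3, 8.5, 10.6]), (0.51, [303.2, 202.2, 7.5, 12.3])]
steamer [(0.89, [186.1, 199.2, 59.1, 55.7])]
bowl [(0.43, [300.8, 202.0, 33.8, 32.4])]
pot [(0.57, [437.5, 155.7, 45.3, 41.3]), (0.25, [300.6, 201.5, 32.6, 30.4])]
scraper [(0.91, [350.2, 135.0, 44.2, 28.6])]
side 374.51988692374783 [ 0.0427 -0.6129  0.8752] [ 0.3715 -0.1193 -0.2997  0.8706]
portioner [(0.9, [319.0, 199.2, 84.0, 95.3])]
stop_face [(0.75, [312.8, 196.1, 35.8, 34.5])]
handle_grip [(0.51, [312.8, 187.8, 13.6, 12.5])]
gauge_center [(0.89, [402.1, 283.2, 24.4, 19.9])]
steamer [(0.91, [254.4, 142.4, 51.9, 40.7])]
bowl [(0.76, [372.9, 361.1, 47.4, 45.9])]
pot [(0.9, [454.7, 258.9, 63.0, 40.9])]
scraper [(0.68, [403.7, 201.2, 49.2, 38.6]), (0.44, [256.1, 142.1, 54.2, 41.1])]
0.95 [0.2102 0.4537 0.2423] [ 0.2152  0.9766  0.     -0.    ] [-0.6497  0.0876  0.0593] 0.0852668036640036
[ 0.016  -0.0019  0.    ]
```

View pics/side1.png

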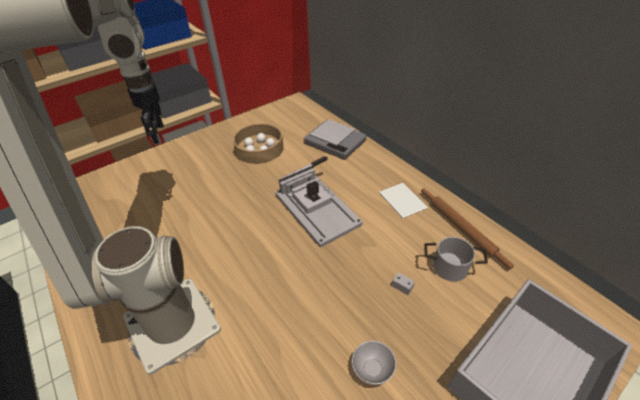

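View pics/c1.png

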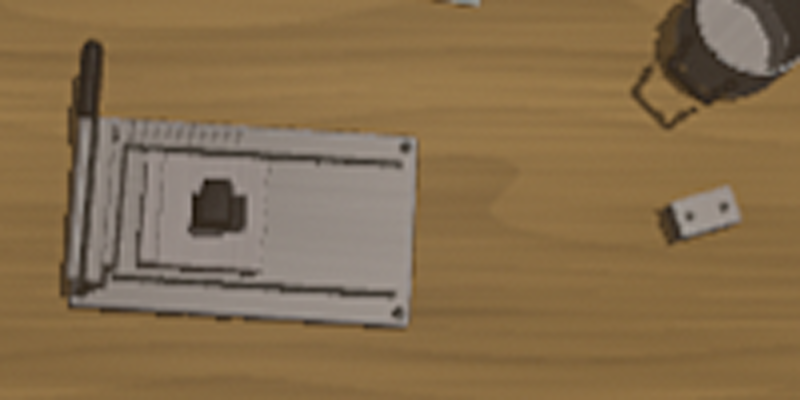

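The crop, at 4x with offset (250,150), shows the bed's near corners at crop (418,137) and (409,327), the far bottom corner at (68,307), and the handle top at about (210,205). The block's dots are at (689,216) and (724,207). Next I'll crop the side view.

```bash
python3 - <<'E'
from h import *
np.set_printoptions(precision=4,suppress=True)
im=cv2.imread('pics/side1.png')[150:300,260:460]; cv2.imwrite('pics/c2.png',cv2.resize(im,None,fx=4,fy=4,interpolation=cv2.INTER_CUBIC))
p=lambda u,v:(250+u/4-.4,150+v/4-.4)
for n,uv,z in[('br',(418,137),.02),('bl',(409,327),.02),('fl',(68,307),.02),('scr1',(405,146),.02),('scr2',(398,313),.02),('handletop',(207,204),.098),('dot1',(689,216),.03),('dot2',(724,207),.03)]:
    print(n,at('top',*p(*uv),z))
for t,z in [('pot',.0375),('scraper',.0),('steamer',.06)]:
    e=bot.look_for('side',t)[0]['extent']; print(t,at('side',e[0],e[1],z))
for c in('top','side'):
    g=bot.outline_of(c,'gauge_center'); 
    for x in g[:2]:
        ys,xs=np.nonzero(x['region']); print(c,x['score'],xs.mean(),ys.mean(),at(c,xs.mean(),ys.mean(),.022))
E
```

```text
br [ 0.605  -0.0483  0.02  ]
bl [ 0.4456 -0.0379  0.02  ]
fl [0.4618 0.2411 0.02  ]
scr1 [ 0.5973 -0.0372  0.02  ]
scr2 [ 0.4571 -0.0291  0.02  ]
handletop [0.5327 0.1245 0.098 ]
dot1 [ 0.5359 -0.269   0.03  ]
dot2 [ 0.5434 -0.2983  0.03  ]
pot [ 0.697  -0.3252  0.0375]
scraper [ 0.7843 -0.0517 -0.    ]
steamer [0.5264 0.4805 0.06  ]
top 0.69 424.8881578947368 202.625 [ 0.5407 -0.2815  0.022 ]
top 0.23 300.6844547563805 202.50696055684455 [0.541 0.13  0.022]
side 0.68 402.63576158940396 283.7582781456954 [ 0.5345 -0.2857  0.022 ]
side 0.27 453.79238548483045 257.97441998810234 [ 0.7097 -0.3161  0.022 ]
```

View pics/c2.png

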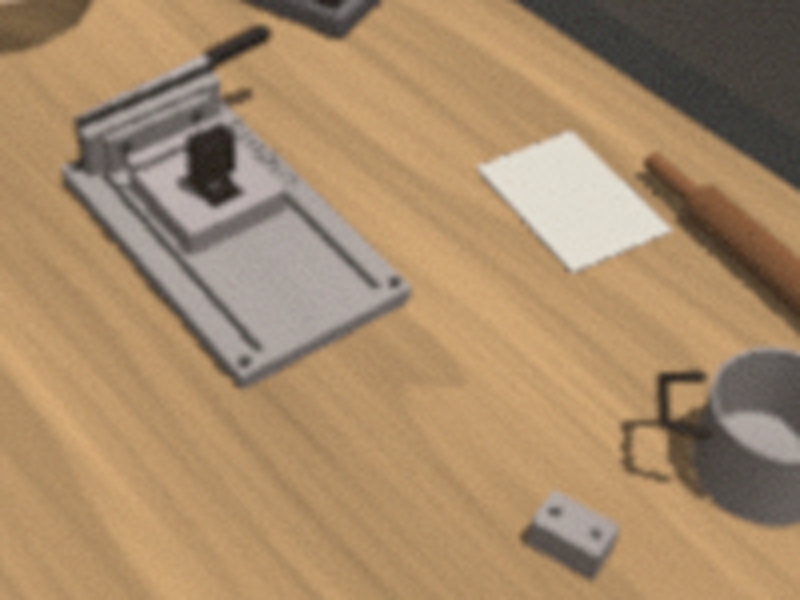

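The side crop, at 4x with offset (260,150), shows the stop near the gate with bed corners at (408,288), (242,378) and (66,172). The handle top is at about (211,133) and the block's dots are at (554,511) and (597,534). I'll triangulate these against the top view.

```bash
python3 - <<'E'
from h import *
np.set_printoptions(precision=4,suppress=True)
p=lambda u,v:(250+u/4-.4,150+v/4-.4)
q=lambda u,v:(260+u/4-.4,150+v/4-.4)
for n,a,b,z in[('br',(418,137),(409,288),.02),('bl',(409,327),(242,378),.02),('fl',(68,307),(65,173),.02),('scr1',(405,146),(395,282),.02),('scr2',(398,313),(244,361),.02),('handletop',(207,204),(211,133),.098),('dot1',(689,216),(554,511),.03),('dot2',(724,207),(597,534),.03)]:
    o1,d1=ray('top',*p(*a)); o2,d2=ray('side',*q(*b))
    s=np.linalg.lstsq(np.c_[d1,-d2],o2-o1,rcond=None)[0]
    print(n,at('top',*p(*a),z),at('side',*q(*b),z),'tri',(o1+d1*s[0]+o2+d2*s[1])/2,np.linalg.norm(o1+d1*s[0]-o2-d2*s[1]))
o=bot.get_obs();print(o['clock'],R.from_quat(o['tool_rot']).as_matrix())
E
```

```text
br [ 0.605  -0.0483  0.02  ] [ 0.6    -0.0474  0.02  ] tri [ 0.6032 -0.0473  0.0188] 0.004674352773986922
bl [ 0.4456 -0.0379  0.02  ] [ 0.4447 -0.0387  0.02  ] tri [ 0.4455 -0.0379  0.0187] 0.000528007673133937
fl [0.4618 0.2411 0.02  ] [0.4607 0.2311 0.02  ] tri [0.4645 0.2419 0.0095] 0.0029155549328225886
scr1 [ 0.5973 -0.0372  0.02  ] [ 0.5957 -0.0358  0.02  ] tri [ 0.5962 -0.0367  0.0208] 0.001998132868429015
scr2 [ 0.4571 -0.0291  0.02  ] [ 0.4556 -0.0266  0.02  ] tri [ 0.4558 -0.0284  0.022 ] 0.002407562521411357
handletop [0.5327 0.1245 0.098 ] [0.5373 0.1217 0.098 ] tri [0.5353 0.1234 0.0969] 0.005331700107484913
dot1 [ 0.5359 -0.269   0.03  ] [ 0.5349 -0.267   0.03  ] tri [ 0.5348 -0.268   0.0317] 0.00177947127185983
dot2 [ 0.5434 -0.2983  0.03  ] [ 0.5442 -0.2976  0.03  ] tri [ 0.5433 -0.298   0.0312] 0.00027494362924096563
1.2 [[-0.9074  0.4203 -0.    ]
 [ 0.4203  0.9074  0.    ]
 [ 0.      0.     -1.    ]]
```

>>> drive_tool([
  {"dx": -8.676, "dy": -3.266, "dz": 1.8, "wz": -4.28, "hand": 60},
  {"dx": -8.676, "dy": -3.266, "dz": 1.8, "wz": -4.28, "hand": 60},
  {"dx": -8.676, "dy": -3.266, "dz": 1.8, "wz": -4.28, "hand": 60},
  {"dx": -8.676, "dy": -3.266, "dz": 1.8, "wz": -4.28, "hand": 60},
  {"dx": -8.676, "dy": -3.266, "dz": 1.8, "wz": -4.28, "hand": 60},
  {"dx": -8.676, "dy": -3.266, "dz": 1.8, "wz": -4.28, "hand": 60},
  {"dx": -8.676, "dy": -3.266, "dz": 1.8, "wz": -4.28, "hand": 60},
  {"dx": -8.676, "dy": -3.266, "dz": 1.8, "wz": -4.28, "hand": 60},
  {"dx": -8.676, "dy": -3.266, "dz": 1.8, "wz": -4.28, "hand": 60},
  {"dx": -8.676, "dy": -3.266, "dz": 1.8, "wz": -4.28, "hand": 60},
  {"dx": -8.676, "dy": -3.266, "dz": 1.8, "wz": -4.28, "hand": 60},
  {"dx": -8.676, "dy": -3.266, "dz": 1.8, "wz": -4.28, "hand": 60},
  {"dx": -8.676, "dy": -3.266, "dz": 1.8, "wz": -4.28, "hand": 60},
  {"dx": -8.676, "dy": -3.266, "dz": 1.8, "wz": -4.28, "hand": 60},
  {"dx": -8.676, "dy": -3.266, "dz": 1.8, "wz": -4.28, "hand": 60},
  {"dx": -8.676, "dy": -3.266, "dz": 1.8, "wz": -4.28, "hand": 60},
])

```text
invalid input at $.rows[0]: expected keys dx, dy, dz, wx, wy, wz, hand
```

>>> drive_tool([
  {"dx": -8.676, "dy": -3.266, "dz": 1.8, "wx": 0, "wy": 0, "wz": -4.28, "hand": 60},
  {"dx": -8.676, "dy": -3.266, "dz": 1.8, "wx": 0, "wy": 0, "wz": -4.28, "hand": 60},
  {"dx": -8.676, "dy": -3.266, "dz": 1.8, "wx": 0, "wy": 0, "wz": -4.28, "hand": 60},
  {"dx": -8.676, "dy": -3.266, "dz": 1.8, "wx": 0, "wy": 0, "wz": -4.28, "hand": 60},
  {"dx": -8.676, "dy": -3.266, "dz": 1.8, "wx": 0, "wy": 0, "wz": -4.28, "hand": 60},
  {"dx": -8.676, "dy": -3.266, "dz": 1.8, "wx": 0, "wy": 0, "wz": -4.28, "hand": 60},
  {"dx": -8.676, "dy": -3.266, "dz": 1.8, "wx": 0, "wy": 0, "wz": -4.28, "hand": 60},
  {"dx": -8.676, "dy": -3.266, "dz": 1.8, "wx": 0, "wy": 0, "wz": -4.28, "hand": 60},
  {"dx": -8.676, "dy": -3.266, "dz": 1.8, "wx": 0, "wy": 0, "wz": -4.28, "hand": 60},
  {"dx": -8.676, "dy": -3.266, "dz": 1.8, "wx": 0, "wy": 0, "wz": -4.28, "hand": 60},
  {"dx": -8.676, "dy": -3.266, "dz": 1.8, "wx": 0, "wy": 0, "wz": -4.28, "hand": 60},
  {"dx": -8.676, "dy": -3.266, "dz": 1.8, "wx": 0, "wy": 0, "wz": -4.28, "hand": 60},
  {"dx": -8.676, "dy": -3.266, "dz": 1.8, "wx": 0, "wy": 0, "wz": -4.28, "hand": 60},
])

```text
clock: 2.5
eef_pos: [0.5345, 0.1238, 0.1524]
tool_rot: [0.03, 1.0, 0.0, -0.0]
ft_force: [0.2, 0.0, 0.1]
grip_width: 0.0598
grasp_force: 0.0
```

>>> drive_tool([
  {"dx": 0, "dy": 0, "dz": 0.6, "wx": 0, "wy": 0, "wz": 0, "hand": 60},
  {"dx": 0, "dy": 0, "dz": 1.0, "wx": 0, "wy": 0, "wz": 0, "hand": 60},
  {"dx": 0, "dy": 0, "dz": 1.3, "wx": 0, "wy": 0, "wz": 0, "hand": 60},
  {"dx": 0, "dy": 0, "dz": 1.53, "wx": 0, "wy": 0, "wz": 0, "hand": 60},
  {"dx": 0, "dy": 0, "dz": 1.53, "wx": 0, "wy": 0, "wz": 0, "hand": 60},
])

```text
clock: 3.0
eef_pos: [0.5335, 0.124, 0.0746]
tool_rot: [0.029, 1.0, -0.0, -0.001]
ft_force: [0.3, -0.5, 0.6]
grip_width: 0.0599
grasp_force: 0.0
```

>>> drive_tool([
  {"dx": 0, "dy": 0, "dz": 0, "wx": 0, "wy": 0, "wz": 0, "hand": 20},
  {"dx": 0, "dy": 0, "dz": 0, "wx": 0, "wy": 0, "wz": 0, "hand": 20},
  {"dx": 0, "dy": 0, "dz": 0, "wx": 0, "wy": 0, "wz": 0, "hand": 20},
  {"dx": 0, "dy": 0, "dz": 0, "wx": 0, "wy": 0, "wz": 0, "hand": 20},
  {"dx": 0, "dy": 0, "dz": 0, "wx": 0, "wy": 0, "wz": 0, "hand": 20},
  {"dx": 0, "dy": 0, "dz": 0, "wx": 0, "wy": 0, "wz": 0, "hand": 20},
  {"dx": 0, "dy": 0, "dz": 0, "wx": 0, "wy": 0, "wz": 0, "hand": 20},
])

```text
clock: 3.7
eef_pos: [0.5359, 0.1232, 0.0772]
tool_rot: [0.03, 1.0, 0.0, 0.001]
ft_force: [-1.7, -0.9, 6.5]
grip_width: 0.023
grasp_force: 59.5
```

>>> drive_tool([
  {"dx": 0, "dy": -0.1, "dz": 0, "wx": 0, "wy": 0, "wz": 0, "hand": 20},
  {"dx": 0, "dy": -0.2, "dz": 0, "wx": 0, "wy": 0, "wz": 0, "hand": 20},
  {"dx": 0, "dy": -0.3, "dz": 0, "wx": 0, "wy": 0, "wz": 0, "hand": 20},
  {"dx": 0, "dy": -0.4, "dz": 0, "wx": 0, "wy": 0, "wz": 0, "hand": 20},
  {"dx": 0, "dy": -0.5, "dz": 0, "wx": 0, "wy": 0, "wz": 0, "hand": 20},
  {"dx": 0, "dy": -0.6, "dz": 0, "wx": 0, "wy": 0, "wz": 0, "hand": 20},
  {"dx": 0, "dy": -0.6, "dz": 0, "wx": 0, "wy": 0, "wz": 0, "hand": 20},
])

```text
clock: 4.4
eef_pos: [0.5341, 0.0935, 0.0772]
tool_rot: [0.03, 1.0, 0.001, 0.001]
ft_force: [-1.6, 0.8, 5.3]
grip_width: 0.0232
grasp_force: 59.6
```

```bash
python3 - <<'E'
from h import *
for n in('top','side'): snap(n,n+'2.png')
a=cv2.imread('pics/top2.png')[150:250,250:400]; b=cv2.imread('pics/side2.png')[140:240,260:410]
cv2.imwrite('pics/c3.png',np.hstack([cv2.resize(x,None,fx=2.66,fy=4,interpolation=cv2.INTER_CUBIC) if 0 else cv2.resize(x,(400,267),interpolation=cv2.INTER_CUBIC) for x in(a,b)]))
E
```

```text
(no output)
```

View pics/c3.png

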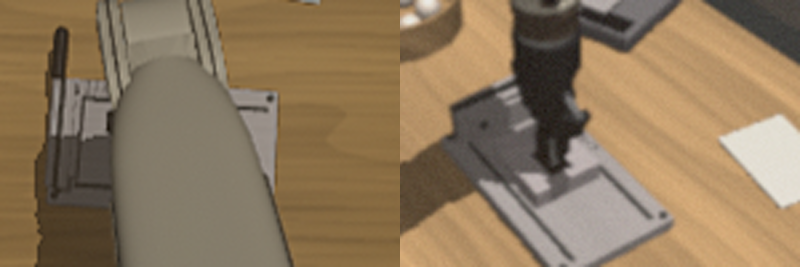

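The two crops show the stop moving back with the gripped handle. I'll keep drawing it back in chunks and watch the force.

>>> drive_tool([
  {"dx": 0, "dy": -0.1, "dz": 0, "wx": 0, "wy": 0, "wz": 0, "hand": 20},
  {"dx": 0, "dy": -0.2, "dz": 0, "wx": 0, "wy": 0, "wz": 0, "hand": 20},
  {"dx": 0, "dy": -0.3, "dz": 0, "wx": 0, "wy": 0, "wz": 0, "hand": 20},
  {"dx": 0, "dy": -0.3, "dz": 0, "wx": 0, "wy": 0, "wz": 0, "hand": 20},
])

```text
clock: 4.9
eef_pos: [0.5332, 0.0785, 0.0771]
tool_rot: [0.03, 1.0, 0.001, 0.001]
ft_force: [-0.9, 0.8, 5.9]
grip_width: 0.0231
grasp_force: 59.6
```

>>> drive_tool([
  {"dx": 0, "dy": -0.06, "dz": 0, "wx": 0, "wy": 0, "wz": 0, "hand": 20},
  {"dx": 0, "dy": -0.12, "dz": 0, "wx": 0, "wy": 0, "wz": 0, "hand": 20},
  {"dx": 0, "dy": -0.12, "dz": 0, "wx": 0, "wy": 0, "wz": 0, "hand": 20},
])

```text
clock: 5.2
eef_pos: [0.5328, 0.0729, 0.0771]
tool_rot: [0.03, 1.0, 0.001, 0.001]
ft_force: [-0.9, 1.9, 5.7]
grip_width: 0.0228
grasp_force: 59.6
```

>>> drive_tool([
  {"dx": 0, "dy": -0.06, "dz": 0, "wx": 0, "wy": 0, "wz": 0, "hand": 20},
  {"dx": 0, "dy": -0.1, "dz": 0, "wx": 0, "wy": 0, "wz": 0, "hand": 20},
  {"dx": 0, "dy": -0.1, "dz": 0, "wx": 0, "wy": 0, "wz": 0, "hand": 20},
])

```text
clock: 5.5
eef_pos: [0.5325, 0.068, 0.0772]
tool_rot: [0.03, 1.0, 0.001, 0.001]
ft_force: [-1.5, 1.7, 6.9]
grip_width: 0.0233
grasp_force: 59.6
```

>>> drive_tool([
  {"dx": 0, "dy": -0.06, "dz": 0, "wx": 0, "wy": 0, "wz": 0, "hand": 20},
  {"dx": 0, "dy": -0.12, "dz": 0, "wx": 0, "wy": 0, "wz": 0, "hand": 20},
  {"dx": 0, "dy": -0.16, "dz": 0, "wx": 0, "wy": 0, "wz": 0, "hand": 20},
  {"dx": 0, "dy": -0.16, "dz": 0, "wx": 0, "wy": 0, "wz": 0, "hand": 20},
])

```text
clock: 5.9
eef_pos: [0.532, 0.06, 0.0772]
tool_rot: [0.03, 1.0, 0.001, 0.001]
ft_force: [-1.1, 1.6, 6.2]
grip_width: 0.023
grasp_force: 59.6
```

```bash
python3 - <<'E'
from h import *
np.set_printoptions(precision=4,suppress=True)
p=lambda u,v:(250+u/4-.4,150+v/4-.4)
q=lambda u,v:(260+u/4-.4,150+v/4-.4)
def L(P): d=P[:2]-np.array([.5336,.1067]); return np.array([d@[.9982,-.06],d@[.06,.9982]])
for n,uv,z in[('stoptop',(142,210),.055),('rear',(263,210),.045),('x124',(124,210),.058),('x104',(104,210),.02),('x104/65',(104,210),.065),('x90',(90,210),.085)]: print(n,L(at('top',*p(*uv),z)))
im=cv2.imread('pics/top0.png')[170:240,262:362]; cv2.imwrite('pics/c4.png',cv2.resize(im,(800,560),interpolation=cv2.INTER_CUBIC))
E
```

```text
stoptop [-0.0019  0.0721]
rear [ 0.0059 -0.0251]
x124 [-0.0033  0.0863]
x104 [0.0027 0.107 ]
x104/65 [-0.0055  0.1015]
x90 [-0.0099  0.11  ]
```

View pics/c4.png

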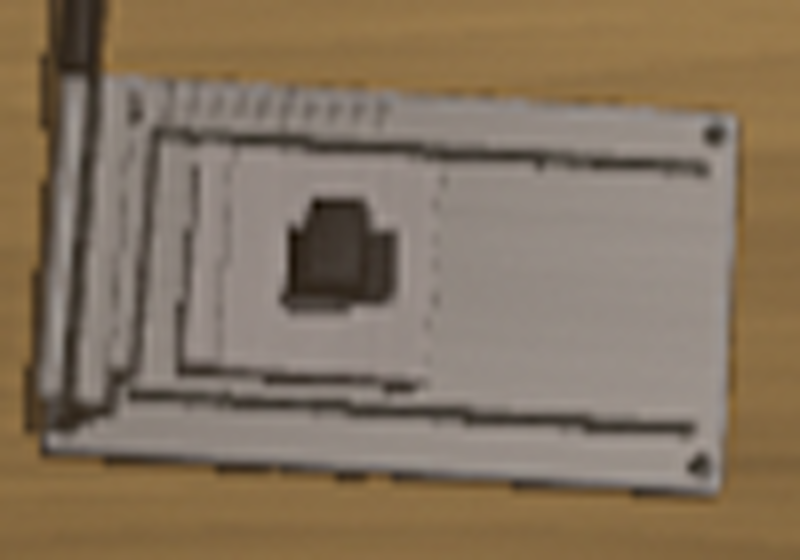

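The crop shows the anvil edge line at crop x≈148 (local y≈0.087) and the original stop face at local y≈0.072. That puts the stop at about 73 mm now, so I'll draw it back another 12 mm.

>>> drive_tool([
  {"dx": 0, "dy": -0.06, "dz": 0, "wx": 0, "wy": 0, "wz": 0, "hand": 20},
  {"dx": 0, "dy": -0.12, "dz": 0, "wx": 0, "wy": 0, "wz": 0, "hand": 20},
  {"dx": 0, "dy": -0.12, "dz": 0, "wx": 0, "wy": 0, "wz": 0, "hand": 20},
])

```text
clock: 6.2
eef_pos: [0.5316, 0.0539, 0.0772]
tool_rot: [0.03, 1.0, 0.001, 0.001]
ft_force: [-1.8, 2.6, 6.6]
grip_width: 0.0232
grasp_force: 59.6
```

>>> drive_tool([
  {"dx": 0, "dy": -0.06, "dz": 0, "wx": 0, "wy": 0, "wz": 0, "hand": 20},
  {"dx": 0, "dy": -0.12, "dz": 0, "wx": 0, "wy": 0, "wz": 0, "hand": 20},
  {"dx": 0, "dy": -0.12, "dz": 0, "wx": 0, "wy": 0, "wz": 0, "hand": 20},
])

```text
clock: 6.5
eef_pos: [0.5313, 0.0484, 0.0772]
tool_rot: [0.03, 1.0, 0.002, 0.001]
ft_force: [-2.0, 3.2, 5.9]
grip_width: 0.0233
grasp_force: 59.6
```

>>> drive_tool([
  {"dx": 0, "dy": 0, "dz": 0, "wx": 0, "wy": 0, "wz": 0, "hand": 60},
  {"dx": 0, "dy": 0, "dz": 0, "wx": 0, "wy": 0, "wz": 0, "hand": 60},
  {"dx": 0, "dy": 0, "dz": 0, "wx": 0, "wy": 0, "wz": 0, "hand": 60},
  {"dx": 0, "dy": 0, "dz": 0, "wx": 0, "wy": 0, "wz": 0, "hand": 60},
  {"dx": 0, "dy": 0, "dz": -0.6, "wx": 0, "wy": 0, "wz": 0, "hand": 60},
  {"dx": 0, "dy": 0, "dz": -1.4, "wx": 0, "wy": 0, "wz": 0, "hand": 60},
  {"dx": 0, "dy": 0, "dz": -2.0, "wx": 0, "wy": 0, "wz": 0, "hand": 60},
  {"dx": -0.55, "dy": -6.6, "dz": -2.0, "wx": 0, "wy": 0, "wz": 14.15, "hand": 55},
  {"dx": -0.55, "dy": -6.6, "dz": -2.0, "wx": 0, "wy": 0, "wz": 14.15, "hand": 55},
  {"dx": -0.55, "dy": -6.6, "dz": -2.0, "wx": 0, "wy": 0, "wz": 14.15, "hand": 55},
  {"dx": -0.55, "dy": -6.6, "dz": -2.0, "wx": 0, "wy": 0, "wz": 14.15, "hand": 55},
  {"dx": -0.55, "dy": -6.6, "dz": -2.0, "wx": 0, "wy": 0, "wz": 14.15, "hand": 55},
  {"dx": -0.55, "dy": -6.6, "dz": -2.0, "wx": 0, "wy": 0, "wz": 14.15, "hand": 55},
  {"dx": -0.55, "dy": -6.6, "dz": -2.0, "wx": 0, "wy": 0, "wz": 14.15, "hand": 55},
  {"dx": -0.55, "dy": -6.6, "dz": -2.0, "wx": 0, "wy": 0, "wz": 14.15, "hand": 55},
  {"dx": -0.55, "dy": -6.6, "dz": -2.0, "wx": 0, "wy": 0, "wz": 14.15, "hand": 55},
  {"dx": -0.55, "dy": -6.6, "dz": -2.0, "wx": 0, "wy": 0, "wz": 14.15, "hand": 55},
  {"dx": -0.55, "dy": -6.6, "dz": -2.0, "wx": 0, "wy": 0, "wz": 14.15, "hand": 55},
])

```text
clock: 8.3
eef_pos: [0.538, -0.2837, 0.1755]
tool_rot: [0.603, 0.798, -0.0, -0.0]
ft_force: [-0.8, 0.3, 0.5]
grip_width: 0.0552
grasp_force: 0.0
```

```bash
python3 - <<'E'
from h import *
np.set_printoptions(precision=4,suppress=True)
o=bot.get_obs(); print(o['clock'],o['eef_pos'],R.from_quat(o['tool_rot']).as_matrix(),o['joint_pos'])
a=snap('top','top3.png')[160:240,250:370,::-1]; b=snap('side','side3.png')[150:320,270:480,::-1]
cv2.imwrite('pics/c5.png',np.hstack([cv2.resize(a,(400,267),interpolation=cv2.INTER_CUBIC),cv2.resize(b,(330,267),interpolation=cv2.INTER_CUBIC)]))
E
```

```text
8.3 [ 0.538  -0.2837  0.1755] [[-0.273   0.962  -0.0004]
 [ 0.962   0.273   0.0002]
 [ 0.0003 -0.0004 -1.    ]] [-0.4853  0.4891  0.1926  1.2747 -0.      0.809 ]
```

View pics/c5.png

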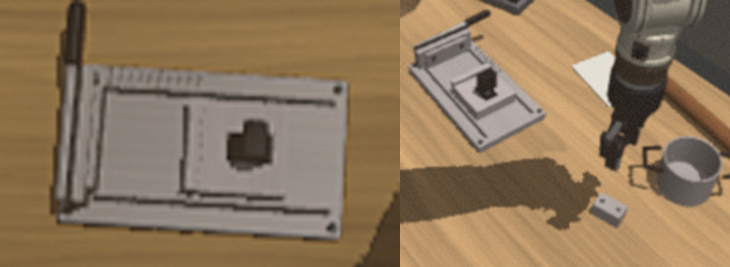

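The crops show the gap now open: stop face at crop x≈187, gate/anvil at x≈100, about 80 mm apart. The gripper is poised over the block. Descending.

>>> drive_tool([
  {"dx": 0, "dy": 0.02, "dz": 1.0, "wx": 0, "wy": 0, "wz": 0, "hand": 55},
  {"dx": 0, "dy": 0.02, "dz": 1.9, "wx": 0, "wy": 0, "wz": 0, "hand": 55},
  {"dx": 0, "dy": 0.02, "dz": 2.6, "wx": 0, "wy": 0, "wz": 0, "hand": 55},
  {"dx": 0, "dy": 0.02, "dz": 3.0, "wx": 0, "wy": 0, "wz": 0, "hand": 55},
  {"dx": 0, "dy": 0.02, "dz": 3.18, "wx": 0, "wy": 0, "wz": 0, "hand": 55},
  {"dx": 0, "dy": 0.02, "dz": 3.18, "wx": 0, "wy": 0, "wz": 0, "hand": 55},
])

```text
clock: 9.0
eef_pos: [0.5384, -0.2828, 0.0156]
tool_rot: [0.603, 0.798, -0.0, -0.001]
ft_force: [0.5, 0.0, 0.0]
grip_width: 0.0549
grasp_force: 0.0
```

>>> drive_tool([
  {"dx": 0, "dy": 0, "dz": 0, "wx": 0, "wy": 0, "wz": 0, "hand": 26},
  {"dx": 0, "dy": 0, "dz": 0, "wx": 0, "wy": 0, "wz": 0, "hand": 26},
  {"dx": 0, "dy": 0, "dz": 0, "wx": 0, "wy": 0, "wz": 0, "hand": 26},
  {"dx": 0, "dy": 0, "dz": 0, "wx": 0, "wy": 0, "wz": 0, "hand": 26},
  {"dx": 0, "dy": 0, "dz": 0, "wx": 0, "wy": 0, "wz": 0, "hand": 26},
  {"dx": 0, "dy": 0, "dz": 0, "wx": 0, "wy": 0, "wz": 0, "hand": 26},
])

```text
clock: 9.6
eef_pos: [0.5409, -0.2842, 0.0191]
tool_rot: [0.603, 0.798, 0.001, 0.002]
ft_force: [0.5, -0.1, 6.3]
grip_width: 0.0289
grasp_force: 60.8
```

>>> drive_tool([
  {"dx": 0, "dy": 0, "dz": -0.5, "wx": 0, "wy": 0, "wz": 0, "hand": 26},
  {"dx": 0, "dy": 0, "dz": -1.4, "wx": 0, "wy": 0, "wz": 0, "hand": 26},
  {"dx": 0, "dy": 0, "dz": -2.3, "wx": 0, "wy": 0, "wz": 0, "hand": 26},
  {"dx": 0.8, "dy": 0.22, "dz": -2.7, "wx": 0, "wy": 0, "wz": 0.5, "hand": 26},
  {"dx": 1.6, "dy": 0.44, "dz": -2.7, "wx": 0, "wy": 0, "wz": 1, "hand": 26},
  {"dx": 2.4, "dy": 0.65, "dz": -2.7, "wx": 0, "wy": 0, "wz": 1.5, "hand": 26},
  {"dx": 3.2, "dy": 0.87, "dz": -2.7, "wx": 0, "wy": 0, "wz": 2, "hand": 26},
  {"dx": 4.0, "dy": 1.09, "dz": -2.7, "wx": 0, "wy": 0, "wz": 2.5, "hand": 26},
  {"dx": 4.8, "dy": 1.31, "dz": -2.7, "wx": 0, "wy": 0, "wz": 3, "hand": 26},
  {"dx": 5.6, "dy": 1.53, "dz": -2.7, "wx": 0, "wy": 0, "wz": 3.5, "hand": 26},
  {"dx": 6.4, "dy": 1.75, "dz": -2.7, "wx": 0, "wy": 0, "wz": 3.86, "hand": 26},
  {"dx": 7.2, "dy": 1.96, "dz": -2.7, "wx": 0, "wy": 0, "wz": 3.86, "hand": 26},
  {"dx": 8.0, "dy": 2.18, "dz": -2.7, "wx": 0, "wy": 0, "wz": 3.86, "hand": 26},
  {"dx": 8.43, "dy": 2.3, "dz": -2.7, "wx": 0, "wy": 0, "wz": 3.86, "hand": 26},
  {"dx": 8.43, "dy": 2.3, "dz": -2.7, "wx": 0, "wy": 0, "wz": 3.86, "hand": 26},
  {"dx": 8.43, "dy": 2.3, "dz": -2.7, "wx": 0, "wy": 0, "wz": 3.86, "hand": 26},
])

```text
clock: 11.2
eef_pos: [0.5341, 0.1535, 0.1511]
tool_rot: [0.728, 0.686, -0.001, -0.0]
ft_force: [-0.2, -0.5, -3.4]
grip_width: 0.0291
grasp_force: 60.2
```

```bash
python3 - <<'E'
from h import *
np.set_printoptions(precision=4,suppress=True)
o=bot.get_obs(); print(o['clock'],o['eef_pos'],R.from_quat(o['tool_rot']).as_matrix())
b=snap('side','side4.png')[110:240,250:420,::-1]
cv2.imwrite('pics/c6.png',cv2.resize(b,(680,520),interpolation=cv2.INTER_CUBIC))
E
```

```text
11.2 [0.5341 0.1535 0.1511] [[ 0.0598  0.9982 -0.0019]
 [ 0.9982 -0.0598 -0.0014]
 [-0.0015 -0.0018 -1.    ]]
```

View pics/c6.png

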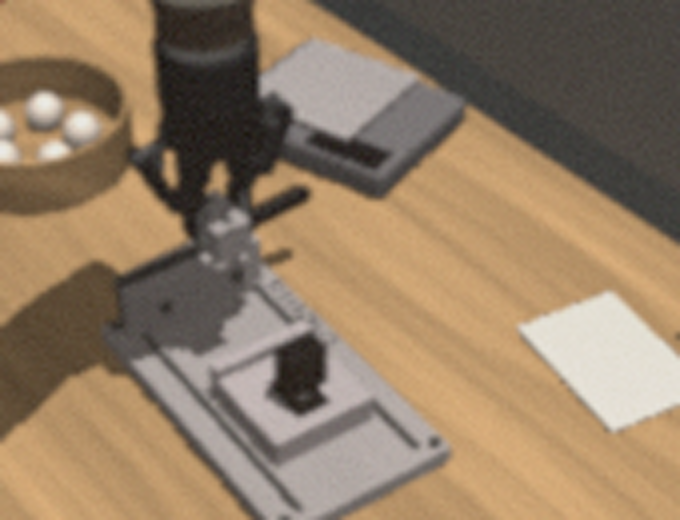

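The side crop shows the block held level above the gap, between the gate and the opened stop. Lowering it in.

>>> drive_tool([
  {"dx": 0, "dy": 0.03, "dz": 0.6, "wx": 0, "wy": 0, "wz": 0, "hand": 26},
  {"dx": 0, "dy": 0.03, "dz": 1.2, "wx": 0, "wy": 0, "wz": 0, "hand": 26},
  {"dx": 0, "dy": 0.03, "dz": 1.7, "wx": 0, "wy": 0, "wz": 0, "hand": 26},
  {"dx": 0, "dy": 0.03, "dz": 2.0, "wx": 0, "wy": 0, "wz": 0, "hand": 26},
  {"dx": 0, "dy": 0.03, "dz": 2.14, "wx": 0, "wy": 0, "wz": 0, "hand": 26},
  {"dx": 0, "dy": 0.03, "dz": 2.18, "wx": 0, "wy": 0, "wz": 0, "hand": 26},
  {"dx": 0, "dy": 0.03, "dz": 2.18, "wx": 0, "wy": 0, "wz": 0, "hand": 26},
])

```text
clock: 11.95
eef_pos: [0.537, 0.1528, 0.0433]
tool_rot: [0.729, 0.685, 0.0, 0.0]
ft_force: [-0.1, 0.9, -3.3]
grip_width: 0.0293
grasp_force: 60.1
```

>>> drive_tool([
  {"dx": 0, "dy": 0, "dz": 0.02, "wx": 0, "wy": 0, "wz": 0, "hand": 26},
  {"dx": 0, "dy": 0, "dz": 0.04, "wx": 0, "wy": 0, "wz": 0, "hand": 26},
  {"dx": 0, "dy": 0, "dz": 0.04, "wx": 0, "wy": 0, "wz": 0, "hand": 26},
])

```text
clock: 12.25
eef_pos: [0.5369, 0.1535, 0.0414]
tool_rot: [0.728, 0.685, 0.0, 0.0]
ft_force: [-1.3, 0.8, -3.2]
grip_width: 0.0289
grasp_force: 60.1
```

>>> drive_tool([
  {"dx": 0, "dy": 0, "dz": 0.02, "wx": 0, "wy": 0, "wz": 0, "hand": 26},
  {"dx": 0, "dy": 0, "dz": 0.04, "wx": 0, "wy": 0, "wz": 0, "hand": 26},
  {"dx": 0, "dy": 0, "dz": 0.04, "wx": 0, "wy": 0, "wz": 0, "hand": 26},
])

```text
clock: 12.55
eef_pos: [0.5367, 0.1535, 0.0392]
tool_rot: [0.728, 0.685, 0.0, 0.0]
ft_force: [-1.3, -0.4, -0.5]
grip_width: 0.0288
grasp_force: 60.5
```

>>> drive_tool([
  {"dx": 0, "dy": 0, "dz": 0.02, "wx": 0, "wy": 0, "wz": 0, "hand": 26},
  {"dx": 0, "dy": 0, "dz": 0.02, "wx": 0, "wy": 0, "wz": 0, "hand": 26},
])

```text
clock: 12.75
eef_pos: [0.5366, 0.1535, 0.0391]
tool_rot: [0.728, 0.685, 0.0, 0.0]
ft_force: [-4.1, 0.1, 5.2]
grip_width: 0.0288
grasp_force: 61.4
```

>>> drive_tool([
  {"dx": 0, "dy": 0, "dz": 0, "wx": 0, "wy": 0, "wz": 0, "hand": 50},
  {"dx": 0, "dy": 0, "dz": 0, "wx": 0, "wy": 0, "wz": 0, "hand": 50},
  {"dx": 0, "dy": 0, "dz": 0, "wx": 0, "wy": 0, "wz": 0, "hand": 50},
  {"dx": 0, "dy": 0, "dz": 0, "wx": 0, "wy": 0, "wz": 0, "hand": 50},
  {"dx": 0, "dy": 0, "dz": -0.4, "wx": 0, "wy": 0, "wz": 0, "hand": 50},
  {"dx": 0, "dy": 0, "dz": -1.0, "wx": 0, "wy": 0, "wz": 0, "hand": 50},
  {"dx": 0, "dy": 0, "dz": -1.7, "wx": 0, "wy": 0, "wz": 0, "hand": 50},
  {"dx": 0, "dy": 0, "dz": -2.3, "wx": 0, "wy": 0, "wz": 0, "hand": 50},
  {"dx": -0.9, "dy": 0, "dz": -2.3, "wx": 0, "wy": 0, "wz": 0, "hand": 0},
  {"dx": -1.8, "dy": 0, "dz": -2.3, "wx": 0, "wy": 0, "wz": 0, "hand": 0},
  {"dx": -2.6, "dy": 0, "dz": -2.3, "wx": 0, "wy": 0, "wz": 0, "hand": 0},
  {"dx": -3.0, "dy": 0, "dz": -2.3, "wx": 0, "wy": 0, "wz": 0, "hand": 0},
  {"dx": -3.0, "dy": 0, "dz": -2.3, "wx": 0, "wy": 0, "wz": 0, "hand": 0},
  {"dx": -3.0, "dy": 0, "dz": -2.3, "wx": 0, "wy": 0, "wz": 0, "hand": 0},
  {"dx": -3.0, "dy": 0, "dz": -2.3, "wx": 0, "wy": 0, "wz": 0, "hand": 0},
  {"dx": -3.0, "dy": 0, "dz": -2.3, "wx": 0, "wy": 0, "wz": 0, "hand": 0},
])

```text
clock: 14.35
eef_pos: [0.5274, 0.0047, 0.1527]
tool_rot: [0.728, 0.686, 0.0, -0.0]
ft_force: [-0.2, 0.3, 0.4]
grip_width: -0.0002
grasp_force: 0.0
```

```bash
python3 - <<'E'
from h import *
np.set_printoptions(precision=4,suppress=True)
o=bot.get_obs(); print(o['clock'],o['eef_pos'],o['ft_force'],o['grip_width'])
a=snap('top','top5.png')[170:240,262:362,::-1]; b=snap('side','side5.png')[110:240,250:420,::-1]
cv2.imwrite('pics/c7.png',np.hstack([cv2.resize(a,(440,308),interpolation=cv2.INTER_CUBIC),cv2.resize(b,(360,308),interpolation=cv2.INTER_CUBIC)]))
E
```

```text
14.35 [0.5274 0.0047 0.1527] [-0.1569  0.2682  0.447 ] -0.00016663699444229157
```

View pics/c7.png

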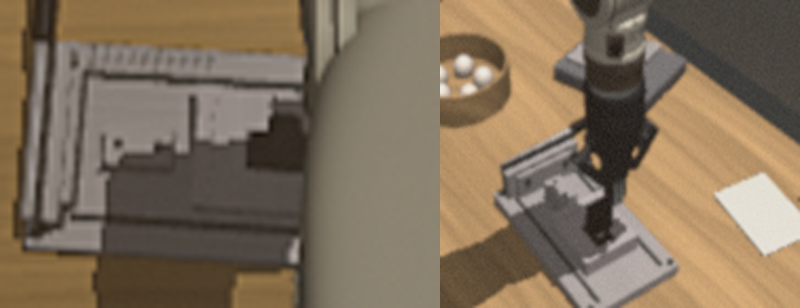

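The crops show the block lying in the gap at top-crop x≈103–178, clear of the stop at 193. The gripper is behind and above the handle. Lowering it behind the handle.

>>> drive_tool([
  {"dx": 0, "dy": 0, "dz": 0.6, "wx": 0, "wy": 0, "wz": 0, "hand": 0},
  {"dx": 0, "dy": 0, "dz": 1.1, "wx": 0, "wy": 0, "wz": 0, "hand": 0},
  {"dx": 0, "dy": 0, "dz": 1.4, "wx": 0, "wy": 0, "wz": 0, "hand": 0},
  {"dx": 0, "dy": 0, "dz": 1.53, "wx": 0, "wy": 0, "wz": 0, "hand": 0},
  {"dx": 0.2, "dy": 0, "dz": 1.53, "wx": 0, "wy": 0, "wz": 0, "hand": 0},
  {"dx": 0.3, "dy": 0, "dz": 1.53, "wx": 0, "wy": 0, "wz": 0, "hand": 0},
  {"dx": 0.3, "dy": 0, "dz": 1.53, "wx": 0, "wy": 0, "wz": 0, "hand": 0},
])

```text
clock: 15.15
eef_pos: [0.5293, 0.0198, 0.0775]
tool_rot: [0.728, 0.686, 0.001, 0.001]
ft_force: [-0.2, 0.3, 0.8]
grip_width: -0.0001
grasp_force: 0.0
```

>>> drive_tool([
  {"dx": 0.04, "dy": 0, "dz": 0, "wx": 0, "wy": 0, "wz": 0, "hand": 0},
  {"dx": 0.08, "dy": 0, "dz": 0, "wx": 0, "wy": 0, "wz": 0, "hand": 0},
  {"dx": 0.12, "dy": 0, "dz": 0, "wx": 0, "wy": 0, "wz": 0, "hand": 0},
  {"dx": 0.16, "dy": 0, "dz": 0, "wx": 0, "wy": 0, "wz": 0, "hand": 0},
  {"dx": 0.2, "dy": 0, "dz": 0, "wx": 0, "wy": 0, "wz": 0, "hand": 0},
  {"dx": 0.24, "dy": 0, "dz": 0, "wx": 0, "wy": 0, "wz": 0, "hand": 0},
  {"dx": 0.28, "dy": 0, "dz": 0, "wx": 0, "wy": 0, "wz": 0, "hand": 0},
  {"dx": 0.32, "dy": 0, "dz": 0, "wx": 0, "wy": 0, "wz": 0, "hand": 0},
  {"dx": 0.36, "dy": 0, "dz": 0, "wx": 0, "wy": 0, "wz": 0, "hand": 0},
  {"dx": 0.4, "dy": 0, "dz": 0, "wx": 0, "wy": 0, "wz": 0, "hand": 0},
])

```text
clock: 16.15
eef_pos: [0.5296, 0.0383, 0.0764]
tool_rot: [0.729, 0.685, -0.0, 0.0]
ft_force: [-0.5, -3.1, 1.6]
grip_width: 0.0003
grasp_force: 1.6
```

>>> drive_tool([
  {"dx": 0.04, "dy": 0, "dz": 0, "wx": 0, "wy": 0, "wz": 0, "hand": 0},
  {"dx": 0.08, "dy": 0, "dz": 0, "wx": 0, "wy": 0, "wz": 0, "hand": 0},
  {"dx": 0.12, "dy": 0, "dz": 0, "wx": 0, "wy": 0, "wz": 0, "hand": 0},
  {"dx": 0.16, "dy": 0, "dz": 0, "wx": 0, "wy": 0, "wz": 0, "hand": 0},
  {"dx": 0.2, "dy": 0, "dz": 0, "wx": 0, "wy": 0, "wz": 0, "hand": 0},
  {"dx": 0.22, "dy": 0, "dz": 0, "wx": 0, "wy": 0, "wz": 0, "hand": 0},
  {"dx": 0.24, "dy": 0, "dz": 0, "wx": 0, "wy": 0, "wz": 0, "hand": 0},
  {"dx": 0.26, "dy": 0, "dz": 0, "wx": 0, "wy": 0, "wz": 0, "hand": 0},
])

```text
clock: 16.95
eef_pos: [0.5303, 0.0509, 0.0764]
tool_rot: [0.729, 0.685, -0.0, 0.001]
ft_force: [0.8, -6.1, 1.2]
grip_width: 0.0003
grasp_force: 2.9
```

>>> drive_tool([
  {"dx": 0.01, "dy": 0, "dz": 0, "wx": 0, "wy": 0, "wz": 0, "hand": 0},
  {"dx": 0.02, "dy": 0, "dz": 0, "wx": 0, "wy": 0, "wz": 0, "hand": 0},
  {"dx": 0.03, "dy": 0, "dz": 0, "wx": 0, "wy": 0, "wz": 0, "hand": 0},
  {"dx": 0.04, "dy": 0, "dz": 0, "wx": 0, "wy": 0, "wz": 0, "hand": 0},
  {"dx": 0.05, "dy": 0, "dz": 0, "wx": 0, "wy": 0, "wz": 0, "hand": 0},
  {"dx": 0.06, "dy": 0, "dz": 0, "wx": 0, "wy": 0, "wz": 0, "hand": 0},
])

```text
clock: 17.55
eef_pos: [0.5305, 0.0536, 0.0764]
tool_rot: [0.729, 0.685, -0.001, 0.001]
ft_force: [0.6, -5.6, 1.1]
grip_width: 0.0
grasp_force: 2.9
```

>>> drive_tool([
  {"dx": 0.01, "dy": 0, "dz": 0, "wx": 0, "wy": 0, "wz": 0, "hand": 0},
  {"dx": 0.02, "dy": 0, "dz": 0, "wx": 0, "wy": 0, "wz": 0, "hand": 0},
  {"dx": 0.03, "dy": 0, "dz": 0, "wx": 0, "wy": 0, "wz": 0, "hand": 0},
  {"dx": 0.04, "dy": 0, "dz": 0, "wx": 0, "wy": 0, "wz": 0, "hand": 0},
])

```text
clock: 17.95
eef_pos: [0.5306, 0.0556, 0.0764]
tool_rot: [0.729, 0.685, -0.001, 0.001]
ft_force: [1.6, -5.4, 2.2]
grip_width: 0.0002
grasp_force: 2.9
```

>>> drive_tool([
  {"dx": 0.01, "dy": 0, "dz": 0, "wx": 0, "wy": 0, "wz": 0, "hand": 0},
  {"dx": 0.02, "dy": 0, "dz": 0, "wx": 0, "wy": 0, "wz": 0, "hand": 0},
])

```text
clock: 18.15
eef_pos: [0.5307, 0.0566, 0.0764]
tool_rot: [0.729, 0.685, -0.001, 0.001]
ft_force: [0.2, -5.8, 2.1]
grip_width: -0.0001
grasp_force: 2.9
```

>>> drive_tool([
  {"dx": 0.008, "dy": 0, "dz": 0, "wx": 0, "wy": 0, "wz": 0, "hand": 0},
  {"dx": 0.016, "dy": 0, "dz": 0, "wx": 0, "wy": 0, "wz": 0, "hand": 0},
  {"dx": 0.024, "dy": 0, "dz": 0, "wx": 0, "wy": 0, "wz": 0, "hand": 0},
])

```text
clock: 18.45
eef_pos: [0.5308, 0.0578, 0.0764]
tool_rot: [0.729, 0.685, -0.001, 0.001]
ft_force: [1.2, -6.2, 1.8]
grip_width: -0.0002
grasp_force: 2.9
```

>>> drive_tool([
  {"dx": 0.008, "dy": 0, "dz": 0, "wx": 0, "wy": 0, "wz": 0, "hand": 0},
  {"dx": 0.016, "dy": 0, "dz": 0, "wx": 0, "wy": 0, "wz": 0, "hand": 0},
  {"dx": 0.024, "dy": 0, "dz": 0, "wx": 0, "wy": 0, "wz": 0, "hand": 0},
])

```text
clock: 18.75
eef_pos: [0.5309, 0.059, 0.0764]
tool_rot: [0.729, 0.685, -0.001, 0.001]
ft_force: [0.3, -6.7, 2.2]
grip_width: -0.0002
grasp_force: 2.9
```

>>> drive_tool([
  {"dx": 0.008, "dy": 0, "dz": 0, "wx": 0, "wy": 0, "wz": 0, "hand": 0},
  {"dx": 0.016, "dy": 0, "dz": 0, "wx": 0, "wy": 0, "wz": 0, "hand": 0},
  {"dx": 0.024, "dy": 0, "dz": 0, "wx": 0, "wy": 0, "wz": 0, "hand": 0},
])

```text
clock: 19.05
eef_pos: [0.5309, 0.0602, 0.0764]
tool_rot: [0.729, 0.685, -0.001, 0.001]
ft_force: [0.6, -6.2, 2.7]
grip_width: 0.0001
grasp_force: 2.9
```

>>> drive_tool([
  {"dx": 0.008, "dy": 0, "dz": 0, "wx": 0, "wy": 0, "wz": 0, "hand": 0},
  {"dx": 0.016, "dy": 0, "dz": 0, "wx": 0, "wy": 0, "wz": 0, "hand": 0},
  {"dx": 0.024, "dy": 0, "dz": 0, "wx": 0, "wy": 0, "wz": 0, "hand": 0},
])

```text
clock: 19.35
eef_pos: [0.531, 0.0614, 0.0764]
tool_rot: [0.729, 0.685, -0.001, 0.001]
ft_force: [1.1, -5.7, 1.9]
grip_width: 0.0002
grasp_force: 2.9
```

>>> drive_tool([
  {"dx": 0.008, "dy": 0, "dz": 0, "wx": 0, "wy": 0, "wz": 0, "hand": 0},
  {"dx": 0.016, "dy": 0, "dz": 0, "wx": 0, "wy": 0, "wz": 0, "hand": 0},
  {"dx": 0.024, "dy": 0, "dz": 0, "wx": 0, "wy": 0, "wz": 0, "hand": 0},
])

```text
clock: 19.65
eef_pos: [0.5311, 0.0626, 0.0764]
tool_rot: [0.729, 0.685, -0.001, 0.001]
ft_force: [0.6, -4.6, 1.8]
grip_width: 0.0
grasp_force: 2.9
```

>>> drive_tool([
  {"dx": 0.008, "dy": 0, "dz": 0, "wx": 0, "wy": 0, "wz": 0, "hand": 0},
  {"dx": 0.016, "dy": 0, "dz": 0, "wx": 0, "wy": 0, "wz": 0, "hand": 0},
  {"dx": 0.024, "dy": 0, "dz": 0, "wx": 0, "wy": 0, "wz": 0, "hand": 0},
])

```text
clock: 19.95
eef_pos: [0.5311, 0.0638, 0.0764]
tool_rot: [0.729, 0.685, -0.001, 0.001]
ft_force: [0.4, -5.8, 1.5]
grip_width: -0.0001
grasp_force: 2.9
```

>>> drive_tool([
  {"dx": 0.008, "dy": 0, "dz": 0, "wx": 0, "wy": 0, "wz": 0, "hand": 0},
  {"dx": 0.016, "dy": 0, "dz": 0, "wx": 0, "wy": 0, "wz": 0, "hand": 0},
  {"dx": 0.024, "dy": 0, "dz": 0, "wx": 0, "wy": 0, "wz": 0, "hand": 0},
])

```text
clock: 20.25
eef_pos: [0.5312, 0.065, 0.0764]
tool_rot: [0.729, 0.685, -0.001, 0.001]
ft_force: [0.1, -5.8, 1.5]
grip_width: -0.0001
grasp_force: 2.9
```

>>> drive_tool([
  {"dx": 0.008, "dy": 0, "dz": 0, "wx": 0, "wy": 0, "wz": 0, "hand": 0},
  {"dx": 0.016, "dy": 0, "dz": 0, "wx": 0, "wy": 0, "wz": 0, "hand": 0},
  {"dx": 0.024, "dy": 0, "dz": 0, "wx": 0, "wy": 0, "wz": 0, "hand": 0},
])

```text
clock: 20.55
eef_pos: [0.5313, 0.0662, 0.0764]
tool_rot: [0.729, 0.685, -0.001, 0.001]
ft_force: [0.6, -5.3, 1.7]
grip_width: 0.0001
grasp_force: 2.9
```

>>> drive_tool([
  {"dx": 0.008, "dy": 0, "dz": 0, "wx": 0, "wy": 0, "wz": 0, "hand": 0},
  {"dx": 0.016, "dy": 0, "dz": 0, "wx": 0, "wy": 0, "wz": 0, "hand": 0},
  {"dx": 0.024, "dy": 0, "dz": 0, "wx": 0, "wy": 0, "wz": 0, "hand": 0},
])

```text
clock: 20.85
eef_pos: [0.5314, 0.0674, 0.0764]
tool_rot: [0.729, 0.685, -0.001, 0.001]
ft_force: [0.9, -6.5, 0.7]
grip_width: 0.0001
grasp_force: 2.9
```

>>> drive_tool([
  {"dx": 0.008, "dy": 0, "dz": 0, "wx": 0, "wy": 0, "wz": 0, "hand": 0},
  {"dx": 0.016, "dy": 0, "dz": 0, "wx": 0, "wy": 0, "wz": 0, "hand": 0},
  {"dx": 0.024, "dy": 0, "dz": 0, "wx": 0, "wy": 0, "wz": 0, "hand": 0},
])

```text
clock: 21.15
eef_pos: [0.5315, 0.0686, 0.0764]
tool_rot: [0.729, 0.685, -0.001, 0.001]
ft_force: [1.3, -5.3, 1.2]
grip_width: -0.0
grasp_force: 2.9
```

>>> drive_tool([
  {"dx": 0.008, "dy": 0, "dz": 0, "wx": 0, "wy": 0, "wz": 0, "hand": 0},
  {"dx": 0.016, "dy": 0, "dz": 0, "wx": 0, "wy": 0, "wz": 0, "hand": 0},
  {"dx": 0.024, "dy": 0, "dz": 0, "wx": 0, "wy": 0, "wz": 0, "hand": 0},
])

```text
clock: 21.45
eef_pos: [0.5315, 0.0698, 0.0764]
tool_rot: [0.729, 0.685, -0.001, 0.001]
ft_force: [0.6, -4.7, 1.7]
grip_width: 0.0003
grasp_force: 2.9
```

>>> drive_tool([
  {"dx": 0.008, "dy": 0, "dz": 0, "wx": 0, "wy": 0, "wz": 0, "hand": 0},
  {"dx": 0.016, "dy": 0, "dz": 0, "wx": 0, "wy": 0, "wz": 0, "hand": 0},
  {"dx": 0.024, "dy": 0, "dz": 0, "wx": 0, "wy": 0, "wz": 0, "hand": 0},
])

```text
clock: 21.75
eef_pos: [0.5316, 0.0708, 0.0764]
tool_rot: [0.729, 0.685, -0.001, 0.001]
ft_force: [1.1, -6.6, 2.9]
grip_width: -0.0003
grasp_force: 3.5
```

>>> drive_tool([
  {"dx": 0.004, "dy": 0, "dz": 0, "wx": 0, "wy": 0, "wz": 0, "hand": 0},
  {"dx": 0.004, "dy": 0, "dz": 0, "wx": 0, "wy": 0, "wz": 0, "hand": 0},
])

```text
clock: 21.95
eef_pos: [0.5316, 0.0708, 0.0764]
tool_rot: [0.729, 0.685, -0.001, 0.001]
ft_force: [1.1, -6.8, 2.4]
grip_width: -0.0002
grasp_force: 3.4
```

>>> drive_tool([
  {"dx": 0.006, "dy": 0, "dz": 0, "wx": 0, "wy": 0, "wz": 0, "hand": 0},
  {"dx": 0.006, "dy": 0, "dz": 0, "wx": 0, "wy": 0, "wz": 0, "hand": 0},
])

```text
clock: 22.15
eef_pos: [0.5316, 0.0708, 0.0764]
tool_rot: [0.729, 0.685, -0.001, 0.001]
ft_force: [0.4, -8.5, 2.1]
grip_width: 0.0003
grasp_force: 3.8
```

>>> drive_tool([
  {"dx": 0.006, "dy": 0, "dz": 0, "wx": 0, "wy": 0, "wz": 0, "hand": 0},
  {"dx": 0.01, "dy": 0, "dz": 0, "wx": 0, "wy": 0, "wz": 0, "hand": 0},
  {"dx": 0.01, "dy": 0, "dz": 0, "wx": 0, "wy": 0, "wz": 0, "hand": 0},
])

```text
clock: 22.45
eef_pos: [0.5316, 0.0708, 0.0764]
tool_rot: [0.729, 0.685, -0.001, 0.002]
ft_force: [-0.2, -8.7, 2.6]
grip_width: -0.0002
grasp_force: 4.4
```

>>> drive_tool([
  {"dx": 0.006, "dy": 0, "dz": 0, "wx": 0, "wy": 0, "wz": 0, "hand": 0},
  {"dx": 0.012, "dy": 0, "dz": 0, "wx": 0, "wy": 0, "wz": 0, "hand": 0},
  {"dx": 0.012, "dy": 0, "dz": 0, "wx": 0, "wy": 0, "wz": 0, "hand": 0},
])

```text
clock: 22.75
eef_pos: [0.5316, 0.0708, 0.0764]
tool_rot: [0.729, 0.684, -0.002, 0.002]
ft_force: [1.1, -10.9, 2.3]
grip_width: 0.0001
grasp_force: 5.2
```

```bash
python3 - <<'E'
from h import *
f=[]
for i in range(6):
    bot.look_for('side','gauge_center') if i else bot.camera('side'); f.append(bot.get_obs()['ft_force'])
print(np.mean(f,0),np.std(f,0))
b=snap('side','side6.png')[110:240,250:420,::-1]
cv2.imwrite('pics/c8.png',cv2.resize(b,(680,520),interpolation=cv2.INTER_CUBIC))
E
```

```text
[  0.57001739 -10.24351019   2.65166934] [0.43644681 0.25264876 0.46984028]
```

View pics/c8.png

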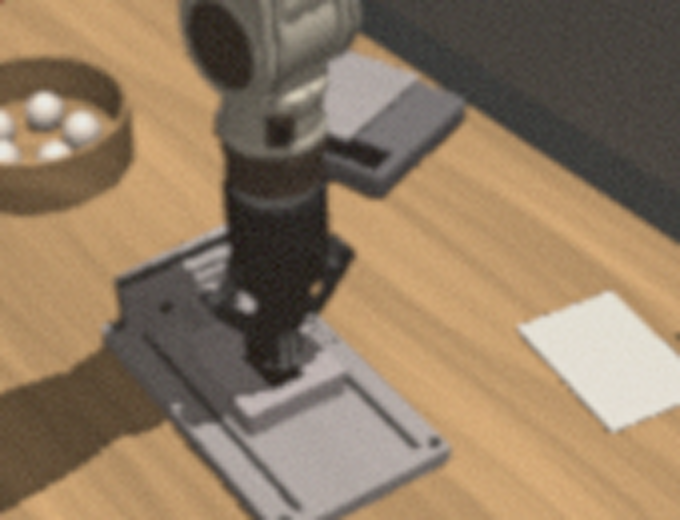

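The side crop shows the closed fingers behind the handle with the stop pressed up. The mean push is 10.2 N, about 7 N of it on the block. I'll add a little, hold, then back straight off.

>>> drive_tool([
  {"dx": 0.006, "dy": 0, "dz": 0, "wx": 0, "wy": 0, "wz": 0, "hand": 0},
  {"dx": 0.012, "dy": 0, "dz": 0, "wx": 0, "wy": 0, "wz": 0, "hand": 0},
  {"dx": 0.012, "dy": 0, "dz": 0, "wx": 0, "wy": 0, "wz": 0, "hand": 0},
  {"dx": 0.012, "dy": 0, "dz": 0, "wx": 0, "wy": 0, "wz": 0, "hand": 0},
  {"dx": 0.012, "dy": 0, "dz": 0, "wx": 0, "wy": 0, "wz": 0, "hand": 0},
])

```text
clock: 23.6
eef_pos: [0.5316, 0.0709, 0.0765]
tool_rot: [0.729, 0.684, -0.002, 0.002]
ft_force: [0.5, -12.4, 2.8]
grip_width: 0.0003
grasp_force: 6.0
```

Nip is about 9 N and standing still. Backing off.

>>> drive_tool([
  {"dx": -0.02, "dy": 0, "dz": 0, "wx": 0, "wy": 0, "wz": 0, "hand": 0},
  {"dx": -0.04, "dy": 0, "dz": 0, "wx": 0, "wy": 0, "wz": 0, "hand": 0},
  {"dx": -0.06, "dy": 0, "dz": 0, "wx": 0, "wy": 0, "wz": 0, "hand": 0},
  {"dx": -0.1, "dy": 0, "dz": 0, "wx": 0, "wy": 0, "wz": 0, "hand": 0},
  {"dx": -0.3, "dy": 0, "dz": 0, "wx": 0, "wy": 0, "wz": 0, "hand": 0},
  {"dx": -0.6, "dy": 0, "dz": 0, "wx": 0, "wy": 0, "wz": 0, "hand": 0},
  {"dx": -0.6, "dy": 0, "dz": -0.8, "wx": 0, "wy": 0, "wz": 0, "hand": 0},
  {"dx": -1.2, "dy": 0, "dz": -1.7, "wx": 0, "wy": 0, "wz": 0, "hand": 0},
  {"dx": -2.0, "dy": 0, "dz": -2.5, "wx": 0, "wy": 0, "wz": 0, "hand": 0},
  {"dx": -2.9, "dy": 0, "dz": -3, "wx": 0, "wy": 0, "wz": 0, "hand": 0},
  {"dx": -3.8, "dy": 0, "dz": -3, "wx": 0, "wy": 0, "wz": 0, "hand": 0},
  {"dx": -4.5, "dy": 0, "dz": -3, "wx": 0, "wy": 0, "wz": 0, "hand": 0},
  {"dx": -4.5, "dy": 0, "dz": -3, "wx": 0, "wy": 0, "wz": 0, "hand": 0},
  {"dx": -4.5, "dy": 0, "dz": -3, "wx": 0, "wy": 0, "wz": 0, "hand": 0},
])

```text
clock: 25.0
eef_pos: [0.5171, -0.1519, 0.226]
tool_rot: [0.729, 0.684, 0.0, -0.001]
ft_force: [0.5, 0.3, 0.7]
grip_width: -0.0
grasp_force: 0.0
```

```bash
python3 - <<'E'
from h import *
o=bot.get_obs(); print(o['clock'],o['eef_pos'],o['ft_force'])
a=snap('top','top7.png')[170:240,262:362,::-1]; b=snap('side','side7.png')[130:230,260:390,::-1]
cv2.imwrite('pics/c9.png',np.hstack([cv2.resize(a,(440,308),interpolation=cv2.INTER_CUBIC),cv2.resize(b,(360,277),interpolation=cv2.INTER_CUBIC)[:308].copy() if 0 else cv2.resize(b,(360,308),interpolation=cv2.INTER_CUBIC)]))
E
```

```text
25.0 [ 0.51707643 -0.15189849  0.22595462] [0.53172513 0.32780013 0.67563006]
```

View pics/c9.png

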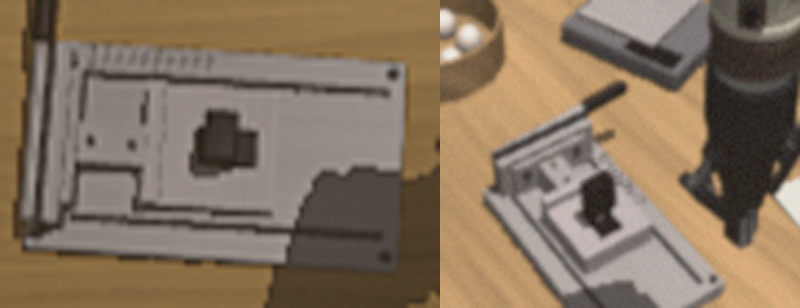

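The crops show the block square between the stop and the anvil, dots at (90,141) and (131,144) lined up with the bed. The arm is clear of everything. Handing in.

```bash
python3 -c "
from workcell import bot
print(bot.job_done())"
```

```text
the job is handed in; nothing more can be done
None
```

I set the stop to the gauge block, nipped with about 9 N by my estimate, let go of the handle with the arm clear, and handed the job in at about 25 s; no verdict came back.

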